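Wedge under the rocking microscope's short foot

ROBOT

A 6-joint arm with a two-finger parallel gripper is mounted at the origin on the work surface. World frame = base frame: x ahead of the robot, y to its left, z up, the work surface at z = 0. Lengths are in mm, angles in rad, forces in N, time in s.
With the tool pointing down it reaches from about 300 to 875 mm from the base axis. Payload 6.4 kg.
Tool frame: the origin (TCP) lies at the very end of the fingers, on their centre line; the grasp point (between the pads) lies 19 mm behind it (arm.grip_point_offset is the distance from the TCP to the grasp point, in mm); z points along the fingers, y is the direction in which the jaws open and shut (so a half turn about z gives the same grasp; the last joint's range is limited). The gripper opens to 85 mm and grips with 20 to 120 N. Pads are 22 mm wide; open, the fingers measure 114 mm over their backs; the gripper's body (76 mm by 85 mm) begins 54 mm behind the grasp point. The pads swing forward as they close: fully open they stand 13 mm farther back than shut.
Start: joints at [0.953, 0.181, 1.607, -0, 1.354, -0.206], TCP at [230.14, 526.951, 231.288] pointing down, gripper open.
Joint ranges: [-2.99, 2.99], [-0.89, 2.07], [0.3, 2.58], [-1.14, 4.28], [0, 2.63], [-3.12, 3.12]. Speed limits (rad/s): [2.57, 2.57, 3.01, 3.14, 3.14, 3.14].

INTERFACE

Orientations are given as a rotation vector (axis times angle).
In Python, from bench import monitor, optics, arm gives the robot as it stands. The module is installed in compiled form; this text tells all that it offers.
- The arm moves only by the tool servo_tool, never from a script. Its argument "motion" is a list of rows, each an object with "jaw": the gripper's target within -1 to 1 (fully open at 1, half-way at 0, shut at -1); "delta_pos": the shift along the tool's x, y, z in mm, a list of three; "turn": the turn, a rotation vector about the tool's x, y, z in rad, a list of three. A call has 1 to 12 rows; each row is the pose to reach, as a shift and turn from the pose commanded when the call began, along the tool's axes at that moment; what a row does not reach only later rows make up. A row lasts 1/8 s, in which the tool goes at most 62.5 mm and 10.7 degrees, less where a joint would pass 70% of its speed; a pose out of reach is approached as far as the arm can. A call with a gripper value outside its range is refused whole. The fingers move at their own pace and stop on an object; "squeeze" is the grip in N (left out, the last holds). Time passes only in rows, so rows that repeat a pose let the fingers close. It gives the time, the measured TCP pose, the force and the opening at its end, in the units of the state.
- monitor.get_obs(): the state, without advancing time (a new reading comes with each control period).
- optics.capture(name): name is "scene" or "top"; returns (picture, depth): 400x640x3 uint8, red, green, blue; 400x640 float32, mm along the optical axis (not along the pixel's ray), 0 where there is no reading.
- optics.get_calibration(name): a dict with "camera_matrix" (3x3 intrinsics, pixels), "k1" (the pictures are not rectified: a ray, as slopes to the right and down, at radius r is drawn at 1 + k1 r^2 times it, then the intrinsics apply), "R" (3x3) and "t" (3): a world point X has camera coordinates R X + t. Camera axes: x right, y down, z forward; pixel columns grow to the right and rows downward; lengths in mm; the calibration is good to about 2 mm. A picture is of the moment at which its call begins. get_calibration takes no time and is no camera call.
- arm.close_job(): hands the job in, once; it reports no verdict.
Trained networks look in the newest picture that a camera, given by its name, has taken for a name from the list of things; names that differ only in an ending like _2 or _b are one class to them, and where a whole thing is asked for, a point or a joint stands for the part that bears it (a point fixed in the world has none). Each returns a list of dicts, best first, with "confidence" (0 to 1); they miss things now and then, are a little off and sometimes report something else, mostly with a low value. They report only what shows in the picture. A call takes as long as a camera call. They do not tell look-alikes from the thing itself.
- optics.boxes_of(name, camera): "at" ([column, row] in pixels, amid what is visible of it).
- optics.landmark_of(name, camera): "at" ([column, row] in pixels: a listed point, or the origin of a listed thing).
The state is a dict: "time": time; "q": joint angles; "qd": joint speeds; "tau": joint torques, N m; "tcp_pos": TCP position; "ee_rot": TCP orientation; "ft_force": force on the tool from outside, world axes, zero at the start; "wrist_torque": the same for the moment, N m; "width": opening from 0.0 (shut) to 1.0 (fully open).
Only numpy, scipy, OpenCV 4.12 (cv2) and the standard library are available. Lean on these libraries where they do the work, as an engineer would, in place of code of your own. Each camera call takes 0.05 s, during which the arm holds its last target.

TASK

The inspection microscope rocks on the bench, because the foot nearest the loose white wedge has lost its rubber pad and is too short. With the fingertips, push the wedge along the bench, thin edge first and roughly in line with that foot's leg, under the short foot until it is snug and the rocking stops: the microscope level, with all four feet bearing, and not jacked up past level so that another foot comes off the bench. Only push the wedge, never pick it up or tip it; do not shove the microscope out of its place, leave the other things on the bench alone, and take the hand away at the end.

Things in the scene. Friction and masses are not known exactly. Their poses are not given: they have to be found in the camera images.
- microscope: Inspection microscope, 3.7 to 5.3 kg, loose: white cast base with four legs in a cross, 350 mm column, camera head. Origin: under the hub's middle at bench height. Axes along the legs: short-footed leg to -x, opposite leg to +x, others +y and -y; z up when level. At the start it leans 0.04 rad down to the short foot and tips back at a light touch, turning on the line of left and right feet.
- hub_top (a point): Top of the base's round hub (112 mm across), on the column's axis, 52 mm up. Legs are 30 mm wide, top 38 mm above the bench, underside 20 mm; each ends in a round toe (radius 18 mm, top 38 mm, with screw 42 mm) centred 145 mm from the axis. The camera head hangs 125 mm out from the column, midway between the -x and +y legs, 155 to 330 mm above the bench, well away from the wedge.
- short_foot: The short foot: bare steel dome, radius 14 mm, under the toe of the -x leg. Origin: the dome's lowest point, axes as the microscope's. On the bench at the start, carrying only 2 to 4 N; 6 mm above the bench when the microscope is level.
- far_foot: Foot of the +x leg, opposite the short one: black rubber dome, radius 14 mm. Origin: its lowest point; about 6 mm above the bench at the start, on the bench when level.
- left_foot: Foot of the +y leg: black rubber dome, radius 14 mm. Origin: its lowest point, on the bench.
- right_foot: Foot of the -y leg: black rubber dome, radius 14 mm. Origin: its lowest point, on the bench.
- wedge: Levelling wedge: white plastic, ribbed top, 120 mm long (its x), 44 mm wide (its y), 40 to 85 g, flat on the bench. Origin: middle of its underside. Top rises 1 in 10 from 1.5 mm at the thin edge (x = +60 mm) to 13.5 mm at the upright flat thick end (x = -60 mm). At the start up to 20 mm to the side of the short leg's line and turned up to 0.25 rad from it.
- wedge_thin (a point): Middle of the wedge's thin edge, at its underside; it looks to the short foot, 40 to 70 mm from it at the start. The microscope comes level with the short foot's middle 44 mm in from this edge and is snug at about 48 mm (give or take 3 mm); pushed on past some 52 mm it shoves the whole microscope along or jacks it up.
- wedge_push (a point): Middle of the wedge's thick end face (44 mm wide, 13.5 mm high), 7 mm above the bench: the face to push on. It slides with 0.2 to 0.6 N when free, catches briefly with 5 to 9 N as the thin edge enters under the dome, then 3 to 6 N while lifting; once level the force climbs 2 to 3 N per mm: 10 to 15 N is snug, above some 18 N it shoves the microscope along. Stays put when released. Centre of mass 40 mm ahead.
- table: The bench: fixed, flat top at z = 0 under a thin black mat. Origin: middle of the top.
- board: Bystander: green circuit board 90 x 70 mm on black stand-offs 20 mm high, under the camera head. Origin: middle of its underside at bench height.
- parts_bin: Bystander: open yellow bin 100 x 100 x 50 mm, between the left and far legs. Origin: middle of its underside.
- screwdriver: Bystander: screwdriver 170 mm long, blue handle, about 0.2 m to the +y side of the short leg's line. Origin: under its middle.
- flux_bottle: Bystander: small clear bottle, 44 mm across, 100 mm high, between the right and short legs, about 0.14 m off the short leg's line. Origin: middle of its underside.
There are look-alikes about, which are no part of the job. Several things have the shape of the wedge; the one meant has the colours described above.

How it is judged (in metres and radians):
At the end, for the whole second after the job is handed in: The short foot bears on the wedge and the other three feet bear on the bench, each with more than 0.5 N; the microscope is level within 0.5 degree; the wedge lies flat on the bench, its thinner half under the foot, in line with the leg within 0.4 rad; both are at rest (contact force between short_foot and wedge above 0.5 N and contact force between each of far_foot, left_foot, right_foot and table above 0.5 N and angle between microscope's own z axis and vertical below 0.009 rad and angle between the x axis of wedge and the x axis of microscope, either way round below 0.4 rad and x of short_foot in the frame of wedge above 0 m and height (world z) of wedge below 0.003 m and angle between wedge's own z axis and vertical below 0.03 rad and linear speed of each of wedge, microscope below 0.005 m/s and angular speed of microscope below 0.03 rad/s); the robot touches nothing.
It fails at once if the wedge is picked up or tipped (more than 10 mm off the bench or 0.2 rad) (height (world z) of wedge above 0.01 m or angle between wedge's own z axis and vertical above 0.2 rad).
It fails at once if the microscope is shoved more than 8 mm from its place (distance of microscope from where it was at the start of the episode above 0.008 m or distance of any of left_foot, right_foot from where it was at the start of the episode above 0.012 m).
It fails at once if the microscope is lifted or tipped (more than 10 mm up or leaning more than 0.1 rad) (height (world z) of microscope above 0.01 m or angle between microscope's own z axis and vertical above 0.1 rad).
It fails at once if another thing on the bench is moved more than 15 mm (distance of any of board, parts_bin, screwdriver, flux_bottle from where it was at the start of the episode above 0.015 m).
It also fails if it takes over 69 s, if anything falls off the work surface, if the arm or the gripper's body presses on something with over 40 N, if the wrist force passes 120 N, or if a joint passes its speed limit or range.

## Working session

There is one attempt and no reset: what is moved stays moved. The work goes in short steps, Python scripts to look and compute and a tool call to move; the robot and the scene stay as the last step left them, time stands still between calls to the robot, and variables do not carry over. Pictures are saved under pics/ and viewed, and the job is handed in when it is done.

Besides the shell and the picture viewer there is one more tool, called after "Emit:" as name([rows], argument=value, ...), one row to a line, values as JSON. servo_tool: Moves the arm, as the interface text tells. Its arguments: {"type":"object","properties":{"motion":{"type":"array"},"squeeze":{"type":"number"}},"required":["motion"]}

```bash
mkdir -p pics; cat > h.py <<'E'
import numpy as np, cv2
from bench import monitor, optics, arm
def px2ray(c,at):
    K=np.array(c["camera_matrix"],float);k=c["k1"]
    p=cv2.undistortPoints(np.array([[at]],float),K,np.array([k,0,0,0,0.])).ravel()
    return p
def on_plane(cam,at,z):
    c=optics.get_calibration(cam);R=np.array(c["R"]);t=np.array(c["t"]).ravel()
    p=px2ray(c,at);d=R.T@np.array([p[0],p[1],1]);o=-R.T@t
    return o+d*(z-o[2])/d[2]
def by_depth(cam,at,D):
    c=optics.get_calibration(cam);R=np.array(c["R"]);t=np.array(c["t"]).ravel()
    p=px2ray(c,at);z=D[int(round(at[1])),int(round(at[0]))]
    return R.T@(np.array([p[0],p[1],1])*z-t)
def proj(cam,X):
    c=optics.get_calibration(cam);R=np.array(c["R"]);t=np.array(c["t"]).ravel()
    q=R@np.array(X,float)+t;a=q[:2]/q[2];a=a*(1+c["k1"]*(a@a));K=np.array(c["camera_matrix"])
    return np.array([K[0,0]*a[0]+K[0,2],K[1,1]*a[1]+K[1,2]])
E
python3 - <<'E'
from h import *
np.set_printoptions(precision=2,suppress=True)
for cam in("scene","top"):
    im,D=optics.capture(cam);cv2.imwrite(f"pics/{cam}0.png",im[:,:,::-1]);np.save(f"{cam}0.npy",D)
    c=optics.get_calibration(cam);print(cam,-np.array(c["R"]).T@np.array(c["t"]).ravel())
    for n in("wedge","wedge_thin","wedge_push","short_foot","hub_top","far_foot","left_foot","right_foot"):
        for r in optics.landmark_of(n,cam)[:4]: print(n,r["at"],r["confidence"],on_plane(cam,r["at"],52 if n=="hub_top" else 7 if n=="wedge_push" else 0))
E
```

```text
scene [1055.25  333.77  721.68]
wedge [260.7, 180.8] 0.93 [ 529.65 -104.93    0.  ]
wedge [182.0, 213.3] 0.91 [ 698.53 -202.8     0.  ]
wedge [266.9, 142.0] 0.7 [ 406.27 -168.38    0.  ]
wedge_thin [256.2, 153.1] 0.9 [ 454.91 -168.95    0.  ]
wedge_thin [184.5, 192.8] 0.72 [ 648.45 -238.53    0.  ]
wedge_thin [276.3, 191.3] 0.56 [539.8  -54.11   0.  ]
wedge_push [185.5, 230.2] 0.92 [ 734.11 -160.15    7.  ]
wedge_push [276.2, 121.7] 0.82 [ 331.42 -186.7     7.  ]
wedge_push [242.0, 167.7] 0.57 [ 520.66 -165.01    7.  ]
hub_top [326.0, 228.3] 0.83 [612.28 115.51  52.  ]
top [396.16  60.54 998.68]
wedge [433.4, 166.1] 0.98 [ 687.88 -192.78    0.  ]
wedge [395.4, 234.5] 0.78 [ 537.   -108.31    0.  ]
wedge [427.7, 303.2] 0.71 [ 395.98 -174.71    0.  ]
wedge [348.2, 148.2] 0.41 [723.16  -7.61   0.  ]
wedge_thin [422.6, 271.4] 0.87 [ 461.03 -164.75    0.  ]
wedge_thin [367.4, 233.7] 0.72 [537.4  -49.48   0.  ]
wedge_thin [456.0, 185.9] 0.71 [ 645.08 -240.97    0.  ]
wedge_push [414.1, 145.8] 0.81 [ 730.32 -150.09    7.  ]
wedge_push [421.5, 242.0] 0.75 [ 521.44 -161.72    7.  ]
wedge_push [433.6, 333.4] 0.74 [ 335.45 -184.75    7.  ]
wedge_push [329.1, 306.7] 0.36 [385.45  27.98   7.  ]
hub_top [282.5, 189.8] 0.62 [615.2  127.61  52.  ]
left_foot [282.8, 194.9] 0.58 [616.14 130.25   0.  ]
```

View pics/scene0.png

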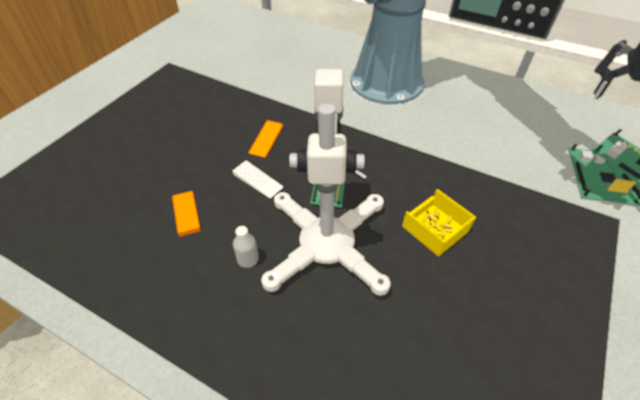

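View pics/top0.png

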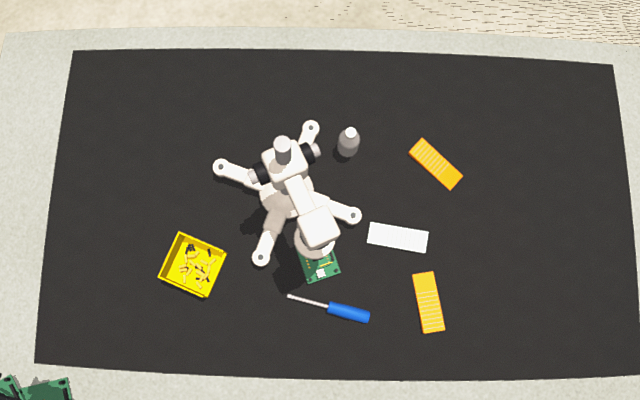

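```bash
python3 - <<'E'
import cv2
im=cv2.imread('pics/top0.png')
cv2.imwrite('pics/top0c.png',cv2.resize(im[110:350,240:480],None,fx=2.5,fy=2.5,interpolation=cv2.INTER_CUBIC))
E
```

```text
(no output)
```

View pics/top0c.png

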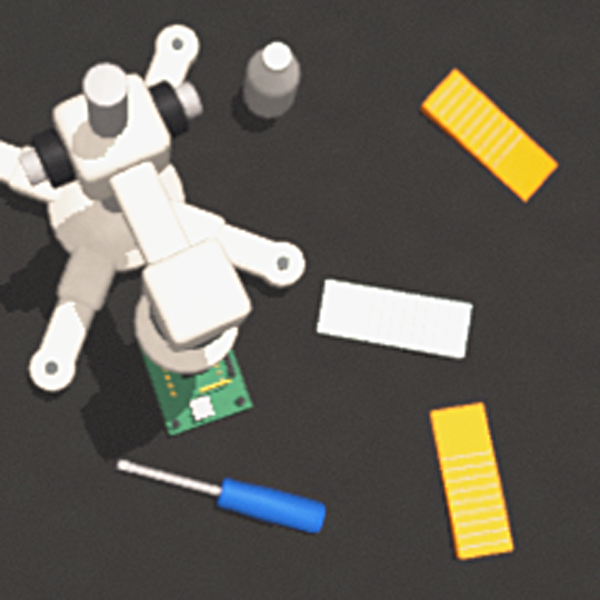

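The top view shows three wedge shapes: orange at (433,166), orange at (428,303) and white at (397,237). The white one fits: right colour, near the short toe at (353,215), thin edge pointing at that toe. The crop confirms it. Next I measure precisely.

```bash
python3 - <<'E'
from h import *
np.set_printoptions(precision=2,suppress=True)
im=cv2.imread('pics/top0.png');
g=cv2.cvtColor(im,cv2.COLOR_BGR2GRAY)
def circ(x,y,r=5):
    p=g[y-r:y+r+1,x-r:x+r+1].astype(float);w=np.clip(200-p,0,None);Y,X=np.mgrid[-r:r+1,-r:r+1];return x+(w*X).sum()/w.sum(),y+(w*Y).sum()/w.sum()
S={}
for n,(x,y),z in(("short",(353,215),36),("far",(221,167),48),("right",(311,127),42),("left",(262,258),42)):
    a=circ(x,y,4);S[n]=on_plane("top",a,z);print(n,a,S[n])
for a,b in(("short","far"),("left","right")):print((S[a]+S[b])/2,np.linalg.norm(S[a]-S[b]),(S[b]-S[a])/np.linalg.norm(S[a]-S[b]))
# wedge
up=cv2.resize(im,None,fx=4,fy=4,interpolation=cv2.INTER_CUBIC);h=cv2.cvtColor(up,cv2.COLOR_BGR2GRAY)
m=np.zeros_like(h);m[215*4:257*4,364*4:434*4]=(h[215*4:257*4,364*4:434*4]>140)*255
cs=max(cv2.findContours(m,0,2)[0],key=cv2.contourArea)
box=cv2.boxPoints(cv2.minAreaRect(cs));ap=cv2.approxPolyDP(cs,20,True)[:,0]
for q in(box,ap):
    for p in q: 
        p=(p+.5)/4-.5; z=1.5 if p[0]<400 else 13.5
        print(p,on_plane("top",p,z)[:2],on_plane("top",p,0)[:2])
# scene
im=cv2.imread('pics/scene0.png')
cv2.imwrite('pics/s0c.png',cv2.resize(im[100:310,160:420],None,fx=2.8,fy=2.8,interpolation=cv2.INTER_CUBIC))
print(monitor.get_obs())
E
```

```text
short (np.float64(352.5611164581328), np.float64(214.9769008662175)) [569.92 -15.24  36.  ]
far (np.float64(220.38628158844764), np.float64(166.33140794223826)) [662.74 257.75  48.  ]
right (np.float64(310.4448017148982), np.float64(127.27116827438371)) [753.53  74.77  42.  ]
left (np.float64(260.0793905372895), np.float64(256.74979951884524)) [480.06 168.03  42.  ]
[616.33 121.25  42.  ] 288.58578934988975 [0.32 0.95 0.04]
[616.8 121.4  42. ] 288.9285466135527 [ 0.95 -0.32  0.  ]
[365.71 243.01] [517.57 -45.87] [517.76 -46.03]
[369.54 220.76] [564.67 -53.72] [564.92 -53.89]
[429.05 231.  ] [ 543.9 -176.5] [ 545.92 -179.75]
[425.22 253.25] [ 497.47 -167.65] [ 498.86 -170.78]
[369.38 222.12] [561.76 -53.39] [562.01 -53.56]
[366.62 242.38] [518.94 -47.78] [519.13 -47.94]
[425.38 251.88] [ 500.31 -168.03] [ 501.74 -171.16]
[427.88 231.12] [ 543.58 -174.03] [ 545.6  -177.24]
{'time': 0.9, 'q': array([ 0.95,  0.18,  1.61,  0.  ,  1.35, -0.21]), 'qd': array([ 0., -0., -0., -0., -0.,  0.]), 'tau': array([  0.  , -44.48, -35.17,  -0.  ,   0.  ,  -0.  ]), 'tcp_pos': array([230.15, 526.95, 231.31]), 'ee_rot': array([0.64, 3.08, 0.  ]), 'ft_force': array([0.77, 0.29, 0.61]), 'wrist_torque': array([-0.02, -0.03, -0.  ]), 'width': 1.0024627814147284}
```

View pics/s0c.png

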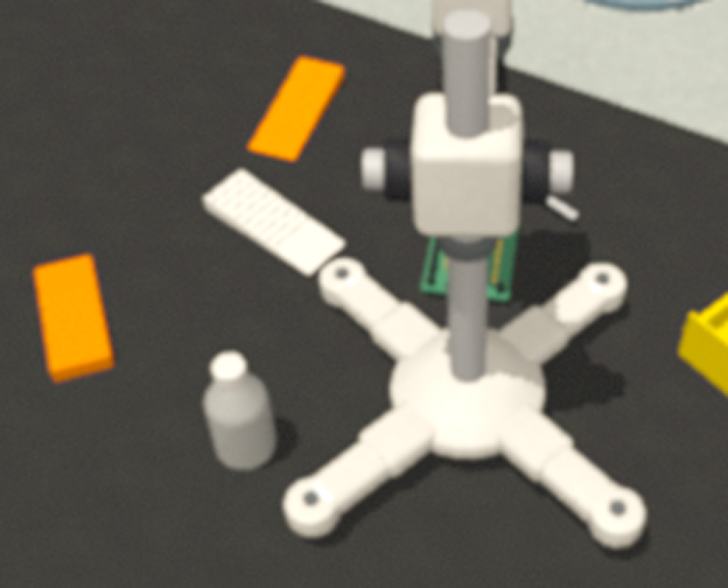

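```bash
cat >> h.py <<'E'
from scipy.spatial.transform import Rotation as Ro
def delta(target,o=None,pos=None):
    o=o or monitor.get_obs();R=Ro.from_rotvec(o["ee_rot"])
    return np.round(R.inv().apply(np.array(target)-(o["tcp_pos"] if pos is None else pos)),1)
def yaw(o): 
    y=Ro.from_rotvec(o["ee_rot"]).as_matrix()[:,1];return np.arctan2(y[1],y[0])
def st():
    o=monitor.get_obs();print("t",round(o["time"],2),"tcp",np.round(o["tcp_pos"],1),"yaw",round(np.degrees(yaw(o)),2),"F",np.round(o["ft_force"],1),"w",round(o["width"],2),"tilt",np.round(Ro.from_rotvec(o["ee_rot"]).as_matrix()[:,2],4));return o
E
python3 -c "
from h import *
o=st();print(delta([310,150,260],o)); print(optics.get_calibration('top'))"
```

```text
t 0.9 tcp [230.2 527.  231.3] yaw 66.4 F [0.8 0.3 0.6] w 1.0 tilt [ 0.  0. -1.]
[-224.1 -313.5  -28.7]
{'camera_matrix': array([[482.33782911,   0.        , 310.05892027],
       [  0.        , 482.33782911, 204.60478499],
       [  0.        ,   0.        ,   1.        ]]), 'k1': -0.13089415963851386, 'R': array([[ 0.02523723, -0.99966172, -0.00628684],
       [-0.98014022, -0.02350605, -0.19690761],
       [ 0.19669322,  0.01113139, -0.98040189]]), 't': array([ 56.80446281, 586.36782323, 900.5118855 ])}
```

Emit:
servo_tool([
  {"jaw": -1, "delta_pos": [-56, -78, -7], "turn": [0, 0, 0.17]},
  {"jaw": -1, "delta_pos": [-112, -157, -14], "turn": [0, 0, 0.34]},
  {"jaw": -1, "delta_pos": [-168, -235, -21], "turn": [0, 0, 0.51]},
  {"jaw": -1, "delta_pos": [-224, -313, -29], "turn": [0, 0, 0.68]},
  {"jaw": -1, "delta_pos": [-224, -313, -29], "turn": [0, 0, 0.8]},
  {"jaw": -1, "delta_pos": [-224, -313, -29], "turn": [0, 0, 0.8]},
  {"jaw": -1, "delta_pos": [-224, -313, -29], "turn": [0, 0, 0.8]},
  {"jaw": -1, "delta_pos": [-224, -313, -29], "turn": [0, 0, 0.8]},
  {"jaw": -1, "delta_pos": [-224, -313, -29], "turn": [0, 0, 0.8]},
])

```text
time: 2.02
tcp_pos: [309.8, 151.6, 260.2]
ee_rot: [-1.786, -2.584, -0.0]
ft_force: [-0.2, -0.7, -0.4]
width: -0.002
```

```bash
python3 -c "
from h import *
o=st();print(delta([410,-150,160],o),yaw(o)+np.radians(18.8))"
```

```text
t 2.02 tcp [309.8 151.6 260.2] yaw 20.68 F [-0.2 -0.7 -0.4] w -0.0 tilt [-5.e-04  5.e-04 -1.e+00]
[-317.6  -12.7  100. ] 0.6890198340333265
```

Emit:
servo_tool([
  {"jaw": -1, "delta_pos": [-318, -13, 100], "turn": [0, 0, 0.69]},
  {"jaw": -1, "delta_pos": [-318, -13, 100], "turn": [0, 0, 0.69]},
  {"jaw": -1, "delta_pos": [-318, -13, 100], "turn": [0, 0, 0.69]},
  {"jaw": -1, "delta_pos": [-318, -13, 100], "turn": [0, 0, 0.69]},
  {"jaw": -1, "delta_pos": [-318, -13, 100], "turn": [0, 0, 0.69]},
  {"jaw": -1, "delta_pos": [-318, -13, 100], "turn": [0, 0, 0.69]},
  {"jaw": -1, "delta_pos": [-318, -13, 100], "turn": [0, 0, 0.69]},
  {"jaw": -1, "delta_pos": [-318, -13, 100], "turn": [0, 0, 0.69]},
])

```text
time: 3.02
tcp_pos: [409.9, -150.0, 160.1]
ee_rot: [-2.554, -1.828, 0.0]
ft_force: [-0.1, 0.4, -0.0]
width: -0.002
```

```bash
python3 -c "
from h import *
o=st();print(delta([480,-84,30],o),delta([480,-84,2.5],o),yaw(o)+np.radians(18.8))"
```

```text
t 3.02 tcp [ 409.9 -150.   160.1] yaw -18.82 F [-0.1  0.4 -0. ] w -0.0 tilt [-7.e-04  9.e-04 -1.e+00]
[ 85.   45.3 130.1] [ 85.   45.3 157.6] -0.0003070408954673476
```

Emit:
servo_tool([
  {"jaw": -1, "delta_pos": [42, 22, 60], "turn": [0, 0, 0]},
  {"jaw": -1, "delta_pos": [85, 45, 110], "turn": [0, 0, 0]},
  {"jaw": -1, "delta_pos": [85, 45, 145], "turn": [0, 0, 0]},
  {"jaw": -1, "delta_pos": [85, 45, 157], "turn": [0, 0, 0]},
  {"jaw": -1, "delta_pos": [85, 45, 157], "turn": [0, 0, 0]},
  {"jaw": -1, "delta_pos": [85, 45, 157], "turn": [0, 0, 0]},
])

```text
time: 3.78
tcp_pos: [481.2, -86.9, 5.5]
ee_rot: [2.555, 1.823, 0.003]
ft_force: [0.2, -0.0, 0.2]
width: 0.001
```

```bash
python3 -c "
from h import *
o=st();print(delta([510.4,-84,2.5],o))
im,D=optics.capture('top');cv2.imwrite('pics/t1.png',cv2.resize(im[150:350,280:480,::-1],None,fx=3,fy=3,interpolation=2))
im,D=optics.capture('scene');cv2.imwrite('pics/s1.png',cv2.resize(im[60:260,160:420,::-1],None,fx=3,fy=3,interpolation=2))
"
```

```text
t 3.77 tcp [481.2 -86.9   5.5] yaw -18.98 F [ 0.2 -0.   0.2] w 0.0 tilt [ 0.0034 -0.0016 -1.    ]
[12.2 26.7  3.1]
```

View pics/t1.png

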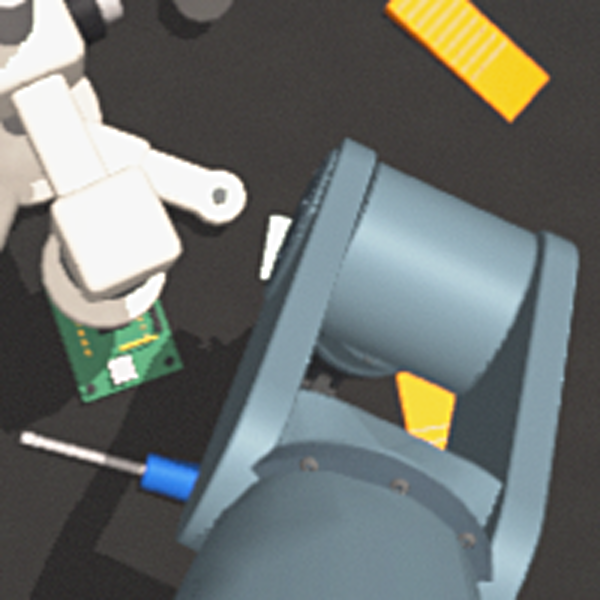

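View pics/s1.png

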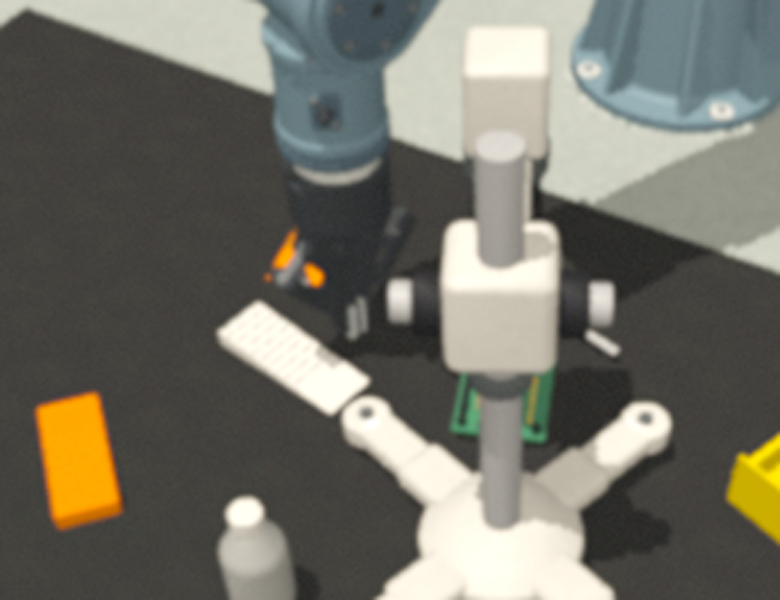

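Emit:
servo_tool([
  {"jaw": -1, "delta_pos": [10, 0, 0.5], "turn": [0, 0, 0]},
  {"jaw": -1, "delta_pos": [10, 6, 0.5], "turn": [0, 0, 0]},
  {"jaw": -1, "delta_pos": [10, 10, 0.5], "turn": [0, 0, 0]},
  {"jaw": -1, "delta_pos": [10, 14, 0.5], "turn": [0, 0, 0]},
  {"jaw": -1, "delta_pos": [10, 18, 0.5], "turn": [0, 0, 0]},
  {"jaw": -1, "delta_pos": [10, 22, 0.5], "turn": [0, 0, 0]},
  {"jaw": -1, "delta_pos": [10, 25, 0.5], "turn": [0, 0, 0]},
  {"jaw": -1, "delta_pos": [10, 27, 0.5], "turn": [0, 0, 0]},
  {"jaw": -1, "delta_pos": [10, 29, 0.5], "turn": [0, 0, 0]},
  {"jaw": -1, "delta_pos": [10, 29, 0.5], "turn": [0, 0, 0]},
  {"jaw": -1, "delta_pos": [10, 29, 0.5], "turn": [0, 0, 0]},
])

```text
time: 5.25
tcp_pos: [510.5, -86.0, 2.8]
ee_rot: [-2.557, -1.825, 0.0]
ft_force: [0.5, -0.1, -0.5]
width: -0.003
```

```bash
python3 -c "
from h import *
o=st()
im,D=optics.capture('scene');cv2.imwrite('pics/s2r.png',im[:,:,::-1]);cv2.imwrite('pics/s2.png',cv2.resize(im[110:260,200:400,::-1],None,fx=4,fy=4,interpolation=2))
"
```

```text
t 5.25 tcp [510.5 -86.    2.8] yaw -18.96 F [ 0.5 -0.1 -0.5] w -0.0 tilt [-0. -0. -1.]
```

View pics/s2.png

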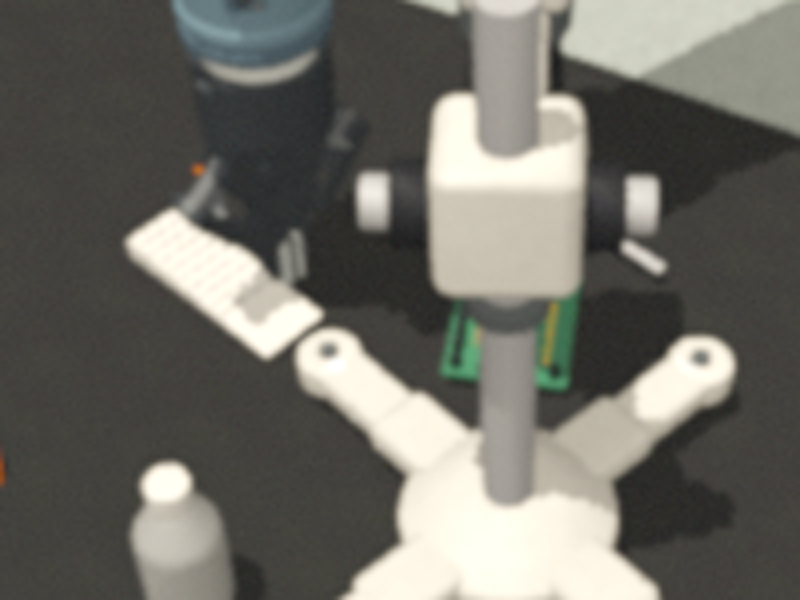

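```bash
python3 - <<'E'
from h import *
np.set_printoptions(precision=1,suppress=True)
F=np.array([570.4,-14.2]);u=np.array([.322,.947]);n=np.array([-.947,.322])
for nm,p,z in(("thinL",(322,317),1.5),("thinR",(268,359),1.5),("thickR",(127,243),13.5),("thickR0",(130,258),0),("thickL",(176,208),13.5),("screw",(329,350),36)):
    a=((p[0]+.5)/4-.5+200,(p[1]+.5)/4-.5+110);w=on_plane("scene",a,z)[:2];print(nm,w,(w-F)@u,(w-F)@n)
# same for initial from s0c (fx2.8, off 160,100)
for nm,p,z in(("thinL",(346,242),1.5),("thinR",(311,275),1.5),("thickR",(204,198),13.5),("thickL",(240,169),13.5)):
    a=((p[0]+.5)/2.8-.5+160,(p[1]+.5)/2.8-.5+100);w=on_plane("scene",a,z)[:2];print("init",nm,w)
E
```

```text
thinL [530.  -49.6] -46.48334820160848 26.85110683104742
thinR [572.8 -59.4] -42.015253333899345 -16.77819873103275
thickR [ 545.4 -177.5] -162.64443669295656 -28.923066108520718
thickR0 [ 545.2 -178. ] -163.2218931295985 -28.823201602685383
thickL [ 506.4 -169.3] -167.4401824073955 10.653860835465768
screw [574.  -14.8] 0.5960549630654413 -3.599423625082154
init thinL [518.9 -47.8]
init thinR [564.3 -53.5]
init thickR [ 544.1 -175. ]
init thickL [ 499.7 -168.7]
```

Emit:
servo_tool([
  {"jaw": -1, "delta_pos": [0, 2, 0], "turn": [0, 0, 0]},
  {"jaw": -1, "delta_pos": [0, 4, 0], "turn": [0, 0, 0]},
  {"jaw": -1, "delta_pos": [0, 6, 0], "turn": [0, 0, 0]},
  {"jaw": -1, "delta_pos": [0, 6.5, 0], "turn": [0, 0, 0]},
  {"jaw": -1, "delta_pos": [0, 6.5, 0], "turn": [0, 0, 0]},
  {"jaw": -1, "delta_pos": [0, 6.5, 0], "turn": [0, 0, 0]},
  {"jaw": -1, "delta_pos": [0, -15, 0], "turn": [0, 0, 0]},
  {"jaw": -1, "delta_pos": [0, -35, 0], "turn": [0, 0, 0]},
  {"jaw": -1, "delta_pos": [0, -35, 0], "turn": [0, 0, 0]},
  {"jaw": -1, "delta_pos": [0, -35, 0], "turn": [0, 0, 0]},
  {"jaw": -1, "delta_pos": [0, -35, 0], "turn": [0, 0, 0]},
])

```text
time: 6.68
tcp_pos: [478.5, -75.2, 3.1]
ee_rot: [2.556, 1.824, 0.001]
ft_force: [-0.0, 0.4, -0.6]
width: -0.002
```

```bash
python3 -c "
from h import *
o=st()
im,D=optics.capture('scene');cv2.imwrite('pics/s3r.png',im[:,:,::-1]);cv2.imwrite('pics/s3.png',cv2.resize(im[110:260,200:400,::-1],None,fx=4,fy=4,interpolation=2))
"
```

```text
t 6.67 tcp [478.5 -75.2   3.1] yaw -18.97 F [-0.   0.4 -0.6] w -0.0 tilt [ 1.2e-03 -5.0e-04 -1.0e+00]
```

View pics/s3.png

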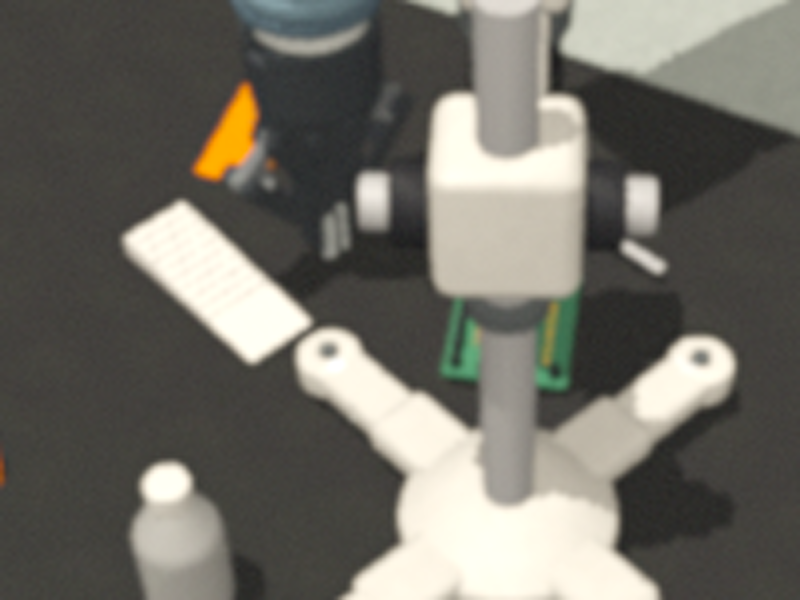

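```bash
cat > wm.py <<'E'
from h import *
np.set_printoptions(precision=1,suppress=True)
u=np.array([.322,.947]);n=np.array([-.947,.322])
def meas(P,scr=(329,350),s=4,off=(200,110)):
    f=lambda p,z:on_plane("scene",((p[0]+.5)/s-.5+off[0],(p[1]+.5)/s-.5+off[1]),z)[:2]
    F=f(scr,36)+1.5*u
    tl,tr,kr,kl=[f(p,z) for p,z in zip(P,(1.5,1.5,13.5,13.5))]
    t=(tl+tr)/2;k=(kl+kr)/2;d=(t-k)/np.linalg.norm(t-k)
    print("F",F,"thin",t,"push",k,"len",np.linalg.norm(t-k),"ang",np.degrees(np.arctan2(d[1],d[0])))
    print("thin rel foot along,lat",(t-F)@u,(t-F)@n,"push",(k-F)@u,(k-F)@n)
E
python3 -c "
from wm import *
meas([(311,323),(252,363),(122,240),(182,201)])
o=st();print(delta([478.5,-75.2,40],o),delta([440,-200,40],o),delta([501,-225,40],o))"
```

```text
F [574.5 -13.4] thin [558.5 -59.2] push [ 522.2 -175.6] len 121.9262338875387 ang 72.69767683218156
thin rel foot along,lat -48.54646357872541 0.39535585914246063 push -170.46224017509493 -2.7477108140825766
t 6.72 tcp [478.3 -75.1   3. ] yaw -18.97 F [-0.3  0.8 -0. ] w 0.0 tilt [ 0. -0. -1.]
[ -0.1   0.3 -37. ] [-130.6    4.4  -37. ] [-134.4   70.2  -36.9]
```

Emit:
servo_tool([
  {"jaw": -1, "delta_pos": [0, 0, -40], "turn": [0, 0, 0]},
  {"jaw": -1, "delta_pos": [-40, 20, -45], "turn": [0, 0, 0]},
  {"jaw": -1, "delta_pos": [-90, 45, -45], "turn": [0, 0, 0]},
  {"jaw": -1, "delta_pos": [-125, 71, -45], "turn": [0, 0, 0]},
  {"jaw": -1, "delta_pos": [-125, 71, -45], "turn": [0, 0, 0]},
  {"jaw": -1, "delta_pos": [-125, 71, -25], "turn": [0, 0, 0]},
  {"jaw": -1, "delta_pos": [-125, 71, -1], "turn": [0, 0, 0]},
  {"jaw": -1, "delta_pos": [-125, 71, -1], "turn": [0, 0, 0]},
  {"jaw": -1, "delta_pos": [-125, 71, -1], "turn": [0, 0, 0]},
])

```text
time: 7.85
tcp_pos: [504.3, -215.5, 4.3]
ee_rot: [2.556, 1.826, 0.0]
ft_force: [0.1, 0.2, 0.1]
width: -0.003
```

```bash
python3 -c "
from h import *
o=st()
im,D=optics.capture('scene');cv2.imwrite('pics/s4.png',cv2.resize(im[100:250,180:380,::-1],None,fx=4,fy=4,interpolation=2))
"
```

```text
t 7.85 tcp [ 504.3 -215.5    4.3] yaw -18.93 F [0.1 0.2 0.1] w -0.0 tilt [ 2.e-04 -0.e+00 -1.e+00]
```

View pics/s4.png

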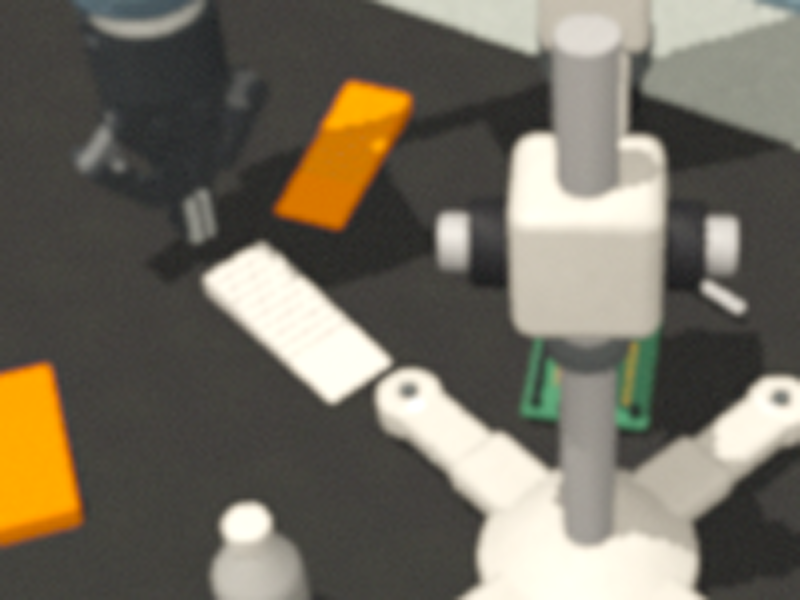

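Emit:
servo_tool([
  {"jaw": -1, "delta_pos": [12, 0, 0], "turn": [0, 0, 0]},
  {"jaw": -1, "delta_pos": [22, 0, 0], "turn": [0, 0, 0]},
  {"jaw": -1, "delta_pos": [28, 0, 0], "turn": [0, 0, 0]},
  {"jaw": -1, "delta_pos": [33, 0, 0], "turn": [0, 0, 0]},
  {"jaw": -1, "delta_pos": [39, 0, 0], "turn": [0, 0, 0]},
  {"jaw": -1, "delta_pos": [45, 0, 0], "turn": [0, 0, 0]},
  {"jaw": -1, "delta_pos": [51, 0, 0], "turn": [0, 0, 0]},
  {"jaw": -1, "delta_pos": [57, 0, 0], "turn": [0, 0, 0]},
  {"jaw": -1, "delta_pos": [63, 0, 0], "turn": [0, 0, 0]},
  {"jaw": -1, "delta_pos": [68, 0, 0], "turn": [0, 0, 0]},
  {"jaw": -1, "delta_pos": [70, 0, 0], "turn": [0, 0, 0]},
  {"jaw": -1, "delta_pos": [70, 0, 0], "turn": [0, 0, 0]},
])

```text
time: 9.4
tcp_pos: [526.7, -149.5, 3.7]
ee_rot: [-2.557, -1.825, 0.0]
ft_force: [0.3, 0.6, -0.1]
width: 0.0
```

```bash
python3 -c "
from h import *
o=st()
im,D=optics.capture('scene');cv2.imwrite('pics/s5.png',cv2.resize(im[110:260,200:400,::-1],None,fx=4,fy=4,interpolation=2))
"
```

```text
t 9.4 tcp [ 526.7 -149.5    3.7] yaw -18.95 F [ 0.3  0.6 -0.1] w 0.0 tilt [-2.e-04  2.e-04 -1.e+00]
```

View pics/s5.png

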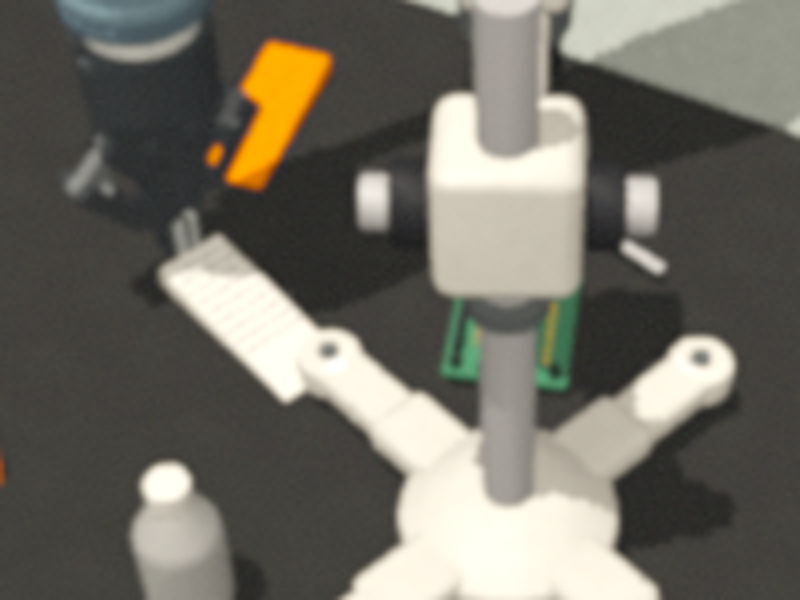

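```bash
python3 -c "
from wm import *
f=lambda p,z:on_plane('scene',((p[0]+.5)/4-.5+200,(p[1]+.5)/4-.5+110),z)[:2]
F=f((329,350),36)+1.5*u
tr,kr,kl=f((288,402),1.5),f((159,268),13.5),f((215,235),13.5)
d=tr-kr;print(np.degrees(np.arctan2(d[1],d[0])),np.linalg.norm(d),(tr-F)@u,(tr-F)@n,((kr+kl)/2-F)@u,((kr+kl)/2-F)@n)
o=st();print((o['tcp_pos'][:2]-[570.4,-14.2])@u)
"
```

```text
70.63378515322323 123.5141499417747 -11.335553880482236 -24.382558866255 -134.8474246671608 -2.506513896819962
t 9.45 tcp [ 526.6 -149.6    3.7] yaw -18.96 F [-0.8  0.2  0.2] w 0.0 tilt [-0.  0. -1.]
-142.35254953323937
```

Emit:
servo_tool([
  {"jaw": -1, "delta_pos": [4, 0, 0], "turn": [0, 0, 0]},
  {"jaw": -1, "delta_pos": [8, 0, 0], "turn": [0, 0, 0]},
  {"jaw": -1, "delta_pos": [11, 0, 0], "turn": [0, 0, 0]},
  {"jaw": -1, "delta_pos": [14, 0, 0], "turn": [0, 0, 0]},
  {"jaw": -1, "delta_pos": [17, 0, 0], "turn": [0, 0, 0]},
  {"jaw": -1, "delta_pos": [20, 0, 0], "turn": [0, 0, 0]},
  {"jaw": -1, "delta_pos": [23, 0, 0], "turn": [0, 0, 0]},
  {"jaw": -1, "delta_pos": [26, 0, 0], "turn": [0, 0, 0]},
  {"jaw": -1, "delta_pos": [29, 0, 0], "turn": [0, 0, 0]},
  {"jaw": -1, "delta_pos": [32, 0, 0], "turn": [0, 0, 0]},
])

```text
time: 10.7
tcp_pos: [537.1, -119.3, 3.7]
ee_rot: [-2.557, -1.825, 0.0]
ft_force: [-0.4, -3.8, -0.3]
width: -0.003
```

```bash
python3 -c "
from wm import *
o=st();print((o['tcp_pos'][:2]-[570.4,-14.2])@u,o['ft_force'][:2]@u)
im,D=optics.capture('scene');cv2.imwrite('pics/s6.png',cv2.resize(im[110:260,200:400,::-1],None,fx=4,fy=4,interpolation=2))
"
```

```text
t 10.7 tcp [ 537.1 -119.3    3.7] yaw -18.96 F [-0.4 -3.8 -0.3] w -0.0 tilt [-0.  0. -1.]
-110.19143863776777 -3.742331402541727
```

View pics/s6.png

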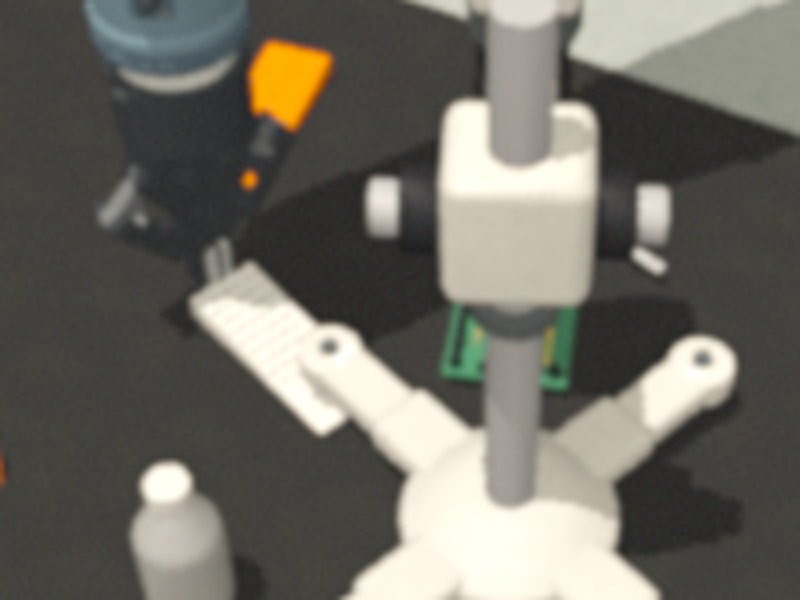

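Emit:
servo_tool([
  {"jaw": -1, "delta_pos": [2, 0, 0], "turn": [0, 0, 0]},
  {"jaw": -1, "delta_pos": [5, 0, 0], "turn": [0, 0, 0]},
  {"jaw": -1, "delta_pos": [8, 0, 0], "turn": [0, 0, 0]},
  {"jaw": -1, "delta_pos": [11, 0, 0], "turn": [0, 0, 0]},
  {"jaw": -1, "delta_pos": [14, 0, 0], "turn": [0, 0, 0]},
  {"jaw": -1, "delta_pos": [17, 0, 0], "turn": [0, 0, 0]},
  {"jaw": -1, "delta_pos": [19, 0, 0], "turn": [0, 0, 0]},
  {"jaw": -1, "delta_pos": [20, 0, 0], "turn": [0, 0, 0]},
])

```text
time: 11.75
tcp_pos: [543.5, -101.0, 3.8]
ee_rot: [2.556, 1.825, -0.001]
ft_force: [-2.5, -5.8, -0.7]
width: 0.001
```

Emit:
servo_tool([
  {"jaw": -1, "delta_pos": [1, 0, 0], "turn": [0, 0, 0]},
  {"jaw": -1, "delta_pos": [2, 0, 0], "turn": [0, 0, 0]},
  {"jaw": -1, "delta_pos": [3, 0, 0], "turn": [0, 0, 0]},
  {"jaw": -1, "delta_pos": [3, 0, 0], "turn": [0, 0, 0]},
])

```text
time: 12.25
tcp_pos: [544.4, -98.8, 3.8]
ee_rot: [2.556, 1.825, -0.002]
ft_force: [-2.8, -8.5, -0.9]
width: 0.007
```

```bash
python3 -c "
from wm import *
o=st();print((o['tcp_pos'][:2]-[570.4,-14.2])@u,o['ft_force'][:2]@u)
im,D=optics.capture('scene');cv2.imwrite('pics/s7.png',cv2.resize(im[110:260,200:400,::-1],None,fx=4,fy=4,interpolation=2))
"
```

```text
t 12.25 tcp [544.4 -98.8   3.8] yaw -18.96 F [-2.8 -8.5 -0.9] w 0.01 tilt [-0. -0. -1.]
-88.52369376895554 -8.971981490185186
```

View pics/s7.png

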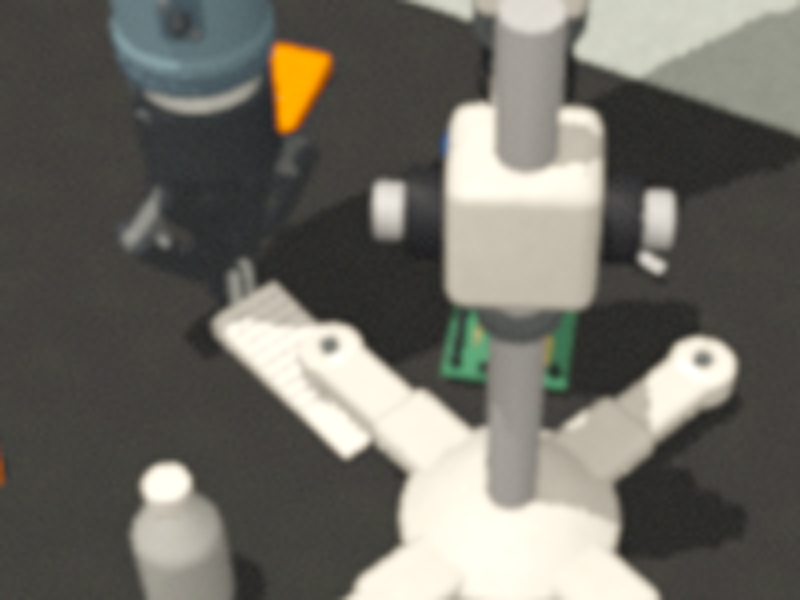

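Emit:
servo_tool([
  {"jaw": -1, "delta_pos": [0.5, 0, 0], "turn": [0, 0, 0]},
  {"jaw": -1, "delta_pos": [1, 0, 0], "turn": [0, 0, 0]},
  {"jaw": -1, "delta_pos": [1, 0, 0], "turn": [0, 0, 0]},
  {"jaw": -1, "delta_pos": [1, 0, 0], "turn": [0, 0, 0]},
])

```text
time: 12.8
tcp_pos: [544.7, -98.2, 3.8]
ee_rot: [2.556, 1.824, -0.003]
ft_force: [-3.6, -9.3, -1.1]
width: 0.003
```

Emit:
servo_tool([
  {"jaw": -1, "delta_pos": [0.5, 0, 0], "turn": [0, 0, 0]},
  {"jaw": -1, "delta_pos": [1, 0, 0], "turn": [0, 0, 0]},
  {"jaw": -1, "delta_pos": [1, 0, 0], "turn": [0, 0, 0]},
  {"jaw": -1, "delta_pos": [1, 0, 0], "turn": [0, 0, 0]},
])

```text
time: 13.3
tcp_pos: [544.9, -97.5, 3.8]
ee_rot: [2.556, 1.824, -0.003]
ft_force: [-4.1, -10.5, -1.4]
width: -0.001
```

```bash
python3 -c "
from wm import *
o=st();print((o['tcp_pos'][:2]-[570.4,-14.2])@u,o['ft_force'][:2]@u)
im,D=optics.capture('scene');cv2.imwrite('pics/s8r.png',im[:,:,::-1]);cv2.imwrite('pics/s8.png',cv2.resize(im[110:260,200:400,::-1],None,fx=4,fy=4,interpolation=2))
"
```

```text
t 13.3 tcp [544.9 -97.5   3.8] yaw -18.95 F [ -4.1 -10.5  -1.4] w -0.0 tilt [-0. -0. -1.]
-87.0903577195026 -11.298842117423247
```

View pics/s8.png

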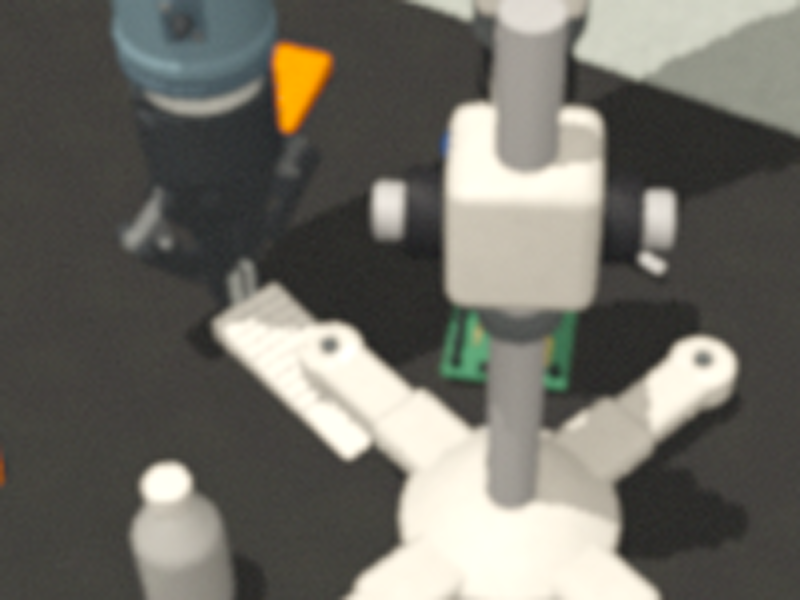

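Emit:
servo_tool([
  {"jaw": -1, "delta_pos": [0.5, 0, 0], "turn": [0, 0, 0]},
  {"jaw": -1, "delta_pos": [1, 0, 0], "turn": [0, 0, 0]},
  {"jaw": -1, "delta_pos": [1, 0, 0], "turn": [0, 0, 0]},
  {"jaw": -1, "delta_pos": [1, 0, 0], "turn": [0, 0, 0]},
])

```text
time: 13.85
tcp_pos: [545.2, -96.8, 3.8]
ee_rot: [2.555, 1.824, -0.003]
ft_force: [-3.2, -11.3, -1.4]
width: -0.001
```

Emit:
servo_tool([
  {"jaw": -1, "delta_pos": [0.5, 0, 0], "turn": [0, 0, 0]},
  {"jaw": -1, "delta_pos": [0.8, 0, 0], "turn": [0, 0, 0]},
  {"jaw": -1, "delta_pos": [0.8, 0, 0], "turn": [0, 0, 0]},
  {"jaw": -1, "delta_pos": [0.8, 0, 0], "turn": [0, 0, 0]},
])

```text
time: 14.35
tcp_pos: [545.4, -96.3, 3.8]
ee_rot: [2.555, 1.824, -0.004]
ft_force: [-4.3, -12.1, -1.7]
width: -0.001
```

```bash
python3 -c "
from wm import *
o=st();print((o['tcp_pos'][:2]-[570.4,-14.2])@u,o['ft_force'][:2]@u)
im,D=optics.capture('scene');cv2.imwrite('pics/s9r.png',im[:,:,::-1]);cv2.imwrite('pics/s9.png',cv2.resize(im[110:260,200:400,::-1],None,fx=4,fy=4,interpolation=2))
# image shift of patches s8->s9 and s0->s9
a=cv2.imread('pics/s0r.png') if 0 else cv2.imread('pics/scene0.png');b=cv2.imread('pics/s8r.png');c=im[:,:,::-1]
g=lambda x:cv2.cvtColor(np.ascontiguousarray(x),cv2.COLOR_BGR2GRAY).astype(np.float32)
for nm,(x,y,r) in dict(right=(271,284,14),far=(380,287,14),left=(375,202,12),head=(327,160,26)).items():
    s=np.s_[y-r:y+r,x-r:x+r]
    print(nm,[np.round(cv2.phaseCorrelate(g(p)[s],g(c)[s],cv2.createHanningWindow((2*r,2*r),cv2.CV_32F)),2) if 0 else cv2.phaseCorrelate(g(p)[s],g(c)[s],cv2.createHanningWindow((2*r,2*r),cv2.CV_32F)) for p in(a,b)])
"
```

```text
t 14.35 tcp [545.4 -96.3   3.8] yaw -18.95 F [ -4.3 -12.1  -1.7] w -0.0 tilt [-0. -0. -1.]
-85.79754646755275 -12.836703077976239
right [((0.5094703885389098, 0.6365728282956198), 0.9386275830533769), ((0.04404804060692946, 0.0775139171025323), 0.9169251399570041)]
far [((0.2763136477289567, 1.5090220267659031), 1.110575238996082), ((0.07187363915825529, 0.040571959050474504), 1.0117397043440077)]
left [((0.42691390286250375, 0.33968844309950974), 1.0491213703321085), ((0.07776151332265258, -0.006474792300181775), 1.042975124799543)]
head [((4.3942010856687155, 3.341102207066971), 0.8338515987448568), ((0.10069604062672255, 0.022921566097352297), 0.8852348589275763)]
```

View pics/s9.png

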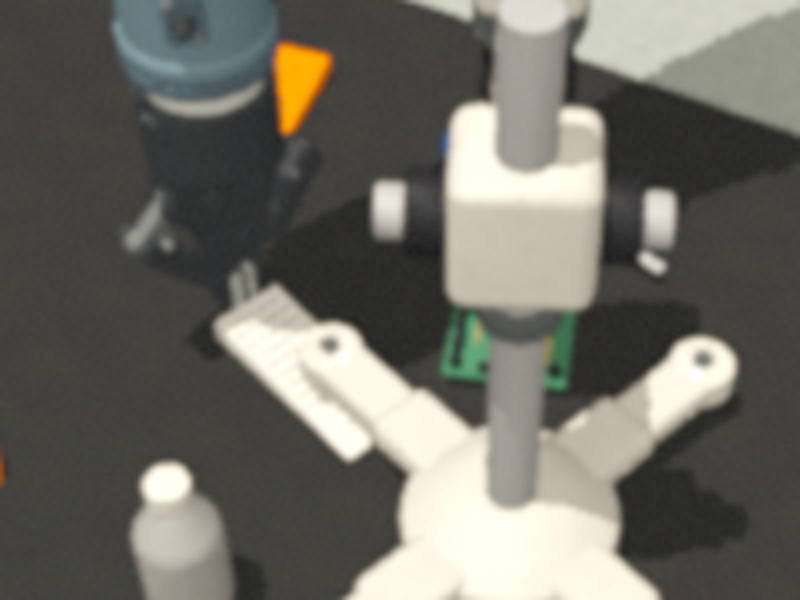

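Push force is 12.8 N, inside the snug range, and the microscope has stopped tilting between pictures. I'll take the hand straight back.

Emit:
servo_tool([
  {"jaw": -1, "delta_pos": [-6, 0, 0], "turn": [0, 0, 0]},
  {"jaw": -1, "delta_pos": [-30, 0, 0], "turn": [0, 0, 0]},
  {"jaw": -1, "delta_pos": [-70, 0, -10], "turn": [0, 0, 0]},
  {"jaw": -1, "delta_pos": [-110, 0, -60], "turn": [0, 0, 0]},
  {"jaw": -1, "delta_pos": [-130, -40, -110], "turn": [0, 0, 0]},
  {"jaw": -1, "delta_pos": [-130, -90, -130], "turn": [0, 0, 0]},
  {"jaw": -1, "delta_pos": [-130, -150, -130], "turn": [0, 0, 0]},
  {"jaw": -1, "delta_pos": [-130, -150, -130], "turn": [0, 0, 0]},
  {"jaw": -1, "delta_pos": [-130, -150, -130], "turn": [0, 0, 0]},
  {"jaw": -1, "delta_pos": [-130, -150, -130], "turn": [0, 0, 0]},
])

```text
time: 15.65
tcp_pos: [363.0, -169.0, 134.3]
ee_rot: [2.556, 1.825, 0.001]
ft_force: [0.8, 0.4, 0.4]
width: -0.004
```

```bash
python3 - <<'E'
from wm import *
o=st()
im,D=optics.capture('scene');cv2.imwrite('pics/s10.png',cv2.resize(im[110:260,200:400,::-1],None,fx=4,fy=4,interpolation=2))
ti,D=optics.capture('top');cv2.imwrite('pics/t10.png',cv2.resize(ti[100:350,200:480,::-1],None,fx=2.8,fy=2.8,interpolation=2))
g=lambda x:cv2.cvtColor(np.ascontiguousarray(x),cv2.COLOR_BGR2GRAY).astype(np.float32)
b=cv2.imread('pics/s9r.png')
for nm,(x,y,r) in dict(right=(271,284,14),far=(380,287,14),left=(375,202,12),head=(331,162,26)).items():
    s=np.s_[y-r:y+r,x-r:x+r]
    print(nm,cv2.phaseCorrelate(g(b)[s],g(im[:,:,::-1])[s],cv2.createHanningWindow((2*r,2*r),cv2.CV_32F)))
gt=g(ti[:,:,::-1])
def circ(x,y,r=4):
    p=gt[y-r:y+r+1,x-r:x+r+1];w=np.clip(200-p,0,None);Y,X=np.mgrid[-r:r+1,-r:r+1];return x+(w*X).sum()/w.sum(),y+(w*Y).sum()/w.sum()
S={}
for n_,(x,y) in(("short",(353,214)),("far",(221,167)),("right",(311,127)),("left",(261,257))):
    S[n_]=on_plane("top",circ(x,y),42);print(n_,S[n_])
print((S["short"]+S["far"])/2,(S["left"]+S["right"])/2)
E
```

```text
t 15.65 tcp [ 363.  -169.   134.3] yaw -18.94 F [0.8 0.4 0.4] w -0.0 tilt [ 0. -0. -1.]
right ((-0.11454501773049941, -0.07061555941955966), 0.9405443991555108)
far ((0.06073607191541974, -0.019704658756600324), 0.9490204922358195)
left ((-0.12933416184813318, -0.10056705565869706), 1.0349925400482283)
head ((0.11966936117547178, -0.07374126787238566), 0.8934228452962449)
short [570.6 -13.6  42. ]
far [663.5 259.4  42. ]
right [754.   76.6  42. ]
left [480.6 169.7  42. ]
[617.  122.9  42. ] [617.3 123.1  42. ]
```

View pics/s10.png

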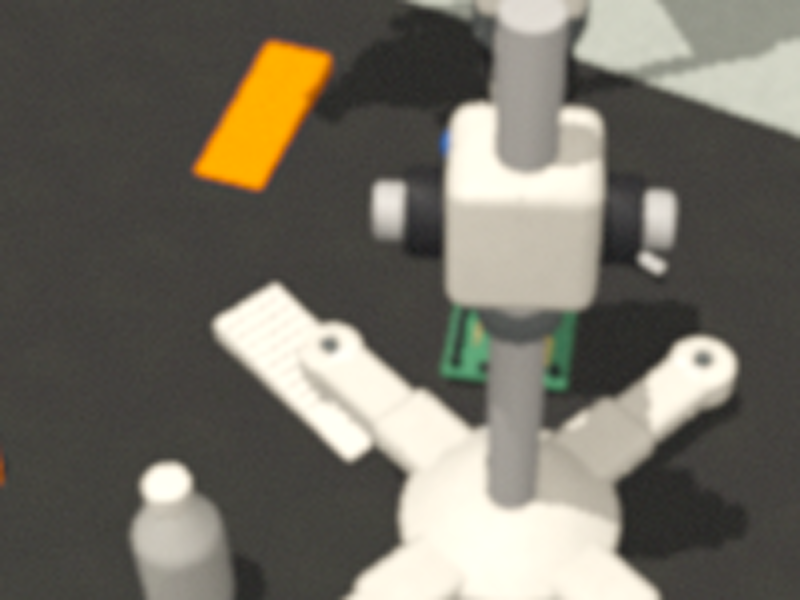

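View pics/t10.png

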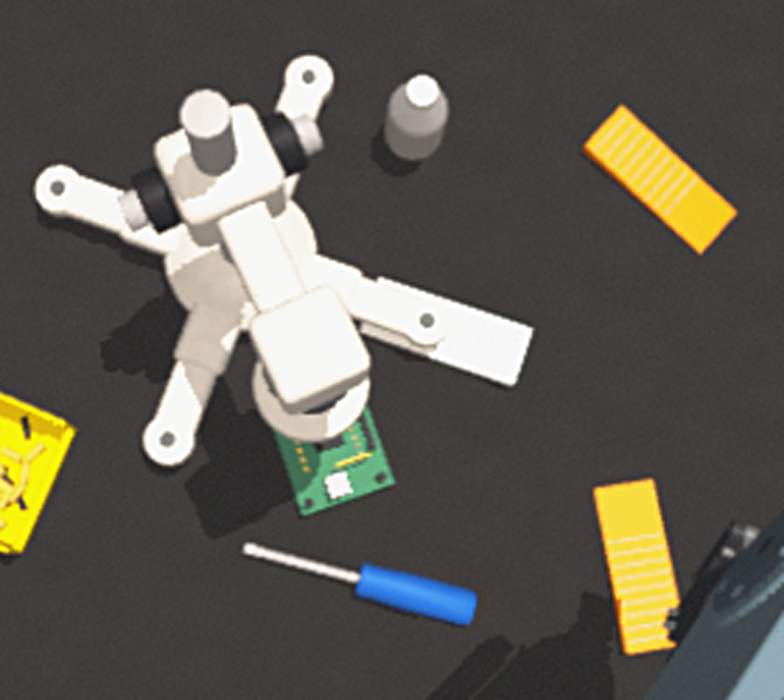

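```bash
python3 - <<'E'
from wm import *
f=lambda p,z:on_plane('top',((p[0]+.5)/2.8-.5+200,(p[1]+.5)/2.8-.5+100),z)[:2]
F=f((427,320),42)
a,b=f((532,327),13.5),f((515,385),13.5);k=(a+b)/2;print((k-F)@u,(k-F)@n,np.linalg.norm(a-b))
t=f((377,278),1.5);print("thin corner",(t-F)@u,(t-F)@n)
e=a-t;print(np.linalg.norm(e),np.degrees(np.arctan2(-e[1],-e[0])))
c=f((206,113),350);print("column top vs hub",c,c-[617.1,123])
g=lambda p,z:on_plane('scene',((p[0]+.5)/4-.5+200,(p[1]+.5)/4-.5+110),z)[:2]
F=g((330,344),42);k=(g((214,325),13.5)+g((276,283),13.5))/2;print("scene",(k-F)@u,(k-F)@n)
t=g((352,461),1.5);print((t-F)@u,(t-F)@n)
E
```

```text
-76.50660386385634 -4.811610638089658 45.492670249121986
thin corner 45.498867058909696 -25.433381555417007
121.03434417929641 72.21949071504096
column top vs hub [618.2 122.3] [ 1.1 -0.7]
scene -77.41280226656829 -2.623834669085718
45.064144060577284 -24.253523756987082
```

```bash
python3 -c "
from h import *
st();arm.close_job()"
```

```text
t 15.75 tcp [ 362.6 -168.7  133.9] yaw -18.94 F [ 1.  -0.5 -0.1] w -0.0 tilt [ 2.e-04  1.e-04 -1.e+00]
the job is handed in; nothing more can be done
```

I pushed the white wedge under the short foot until it was snug, took the hand away and handed the job in at 15.75 s; no verdict was reported. I first turned the wedge into line with shut fingers against its side. Then I pushed its thick end along the leg until the force reached 12.8 N, inside the 10 to 15 N snug range.

**Last checks**
- **Wedge:** both cameras put the short foot about 45 mm in from the thin edge. The wedge is within about 1° of the leg's line and 3 to 5 mm off it sideways.
- **Level:** the column top stands over the hub to about 1 mm. The tilt had stopped changing during the last pushes, and nothing settled visibly once I let go.
- **Place:** the microscope's level position matches the one worked out from the start pictures to within about 0.5 mm, against the 8 mm limit. The other things look unmoved.
- **Hand:** clear of everything, with no force on it beyond sensor noise.

**Where the checks disagreed:** the 45 mm depth is at the low end of the 48 ± 3 mm snug range. Near the end the force climbed about 1.3 N per mm, less than the 2 to 3 N expected. I went by the force, since 12.8 N is well above the 3 to 6 N of plain lifting. The load on each foot could not be measured directly.

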